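Advance the mirror slide by one turn of its handwheel

TASK

Advance the mirror on the optical table by one step: by the crank knob on the larger handwheel (the one on the black drive box that the mirror's rail runs out of), turn that wheel clockwise, seen from above, through one full turn until the knob is back beside the small steel index plate, then let go. Leave the smaller handwheel on the separate box alone.

Things in the scene. Friction and masses are not known exactly. Their poses are not given: they have to be found in the camera images.
- handwheel (a joint): Angle of the larger handwheel, rad, about an upright axis: 0 (within 0.04) at the start with the knob beside the index plate, grows clockwise seen from above, 6.28 after a full turn; end stops at -0.15 and 6.9. Steady friction, 2 to 3 N at the knob; stays where left. A turn moves the mirror 60 mm along its rail, away from the box.
- crank_knob (a point): Upright crank knob of the larger handwheel: round black sleeve, 20 mm across, 45 mm tall (height 101 to 146 mm over the table), spinning freely on its pin, so the hand need not turn with the wheel; 55 mm out from the wheel's axis. This point: on the knob's axis, halfway up, height 123 mm. The wheel: aluminium, 3 spokes, 132 mm across, top at 100 mm.
- wheel_hub (a point): Centre of the larger handwheel, on its axis, height 100 mm (hub nut to 108 mm), on the black drive box 150 x 150 x 80 mm. x points along the rail (60 mm wide, ends 340 mm out) with the mirror (125 mm high, 165 mm from the axis, 225 mm after the turn). The steel index plate, 8 x 10 mm, top at height 98 mm, stands 71 mm from the axis at -x.
- spare_knob (a point): Crank knob of the smaller handwheel, to be left alone: black, 16 mm across, 35 mm tall, this point on its axis at height 99 mm, 37 mm from the axis of a wheel 92 mm across, at any angle, on a separate black box 110 x 110 x 60 mm without a rail. That axis is at least 240 mm from the larger wheel's, to its left or right.

How it is judged:
By the outcome, as a careful person would: the job done as asked, in the order asked, and still so for the second after the job is handed in, with the robot touching nothing.
It also fails if it takes over 50 s, if anything falls off the work surface, if the arm or the gripper's body presses on something with over 40 N, if the wrist force passes 120 N, or if a joint passes its speed limit or range.

ROBOT

A 6-joint arm with a two-finger parallel gripper is mounted at the origin on the work surface. World frame = base frame: x ahead of the robot, y to its left, z up, the work surface at z = 0. Lengths are in mm, angles in rad, forces in N, time in s.
With the tool pointing down it reaches from about 275 to 750 mm from the base axis. Payload 10.2 kg.
Tool frame: the origin (TCP) lies midway between the tips of the shut fingers; the grasp point (between the pads) lies grip_depth behind it (grip_depth is the distance from the TCP to the grasp point, in mm); z points along the fingers, y is the line along which they close (so a half turn about z gives the same grasp; the last joint's range is limited). The gripper opens to 85 mm and grips with 20 to 120 N. Pads are 22 mm wide; open, the fingers measure 114 mm over their backs; the gripper's body (76 mm by 85 mm) begins 54 mm behind the grasp point. The pads swing forward as they close: fully open they stand 13 mm farther back than shut.
Start: joints at [-1.351, 0.313, 1.498, -0, 1.331, -0.223], TCP at [224.936, -474.379, 231.294] pointing down, gripper open.
Joint ranges: [-2.94, 2.94], [-0.97, 2.17], [0.19, 2.56], [-1.23, 4.37], [0.02, 3.11], [-2.88, 2.88]. Speed limits (rad/s): [2.39, 2.39, 3.01, 3.14, 3.14, 3.14].

INTERFACE

Orientations are given as a unit quaternion [w, x, y, z].
In Python, from rig import * gives the robot as it stands.
- The arm moves only by the tool servo_tool, never from a script. Its argument "commands" is a list of rows, each a list of 3 entries, a list of its own where there are three numbers: the gripper command: -1 is fully open, 1 is shut, values between are in proportion, then the shift along the tool's x, y, z in m, then the turn, a rotation vector about the tool's x, y, z in units of 6 degrees (1.0 is 6 degrees). In form: [[grip, [dx, dy, dz], [ax, ay, az]], ...]. A call has 1 to 10 rows; each row shifts and turns the commanded pose from where the row before left it, along the tool's axes as they then stand; what a row does not reach is not made up. A row lasts 1/12 s, in which the tool goes at most 41.7 mm and 7.16 degrees, less where a joint would pass 70% of its speed; a pose out of reach is approached as far as the arm can. A call is refused whole if a number of a shift passes 0.0417 or a number of a turn 1, either way. A call with a gripper value outside its range is refused whole. The fingers move at their own pace and stop on an object; "squeeze" is the grip in N (left out, the last holds). Time passes only in rows, so rows that do not move let the fingers close. It gives the time, the measured TCP pose, the force, the opening and the grip force at its end, in the units of the state.
- sense(): the state, without advancing time (a new reading comes with each control period).
- capture(name): name is "side" or "top" or "wrist"; returns a dict with "pixels" (480x640x3 uint8, red, green, blue), "z_map" (480x640 float32, mm along the optical axis (not along the pixel's ray), 0 where there is no reading), "fx", "fy", "cx", "cy" (pixels), "rvec" (rotation vector, rad) and "tvec" (3), from world to camera coordinates, as OpenCV has them; the wrist camera has in their place "T_tool_cam" (4x4, takes a point from camera to tool coordinates, whose origin is the TCP and whose axes are the flange's). Camera axes: x right, y down, z forward; pixel columns grow to the right and rows downward; lengths in mm; the calibration is good to about 2 mm. A picture is of the moment at which its call begins: read the wrist's pose just before it.
- finish_job(): hands the job in; it is judged then, once.
The state is a dict: "time_s": time; "joints": joint angles; "dq": joint speeds; "tau": joint torques, N m; "eef_pos": TCP position; "ee_rot": TCP orientation; "force": force on the tool from outside, world axes, zero at the start; "wrist_torque": the same for the moment, N m; "grip_width": opening from 0.0 (shut) to 1.0 (fully open); "grip_force": force on a finger pad.
Only numpy, scipy, OpenCV 4.12 (cv2) and the standard library are available. Lean on these libraries where they do the work, as an engineer would, in place of code of your own. Each camera call takes 0.05 s, during which the arm holds its last target. There are 200 camera calls.

## Working session

There is one attempt and no reset: what is moved stays moved. The work goes in short steps, Python scripts to look and compute and a tool call to move; the robot and the scene stay as the last step left them, time stands still between calls to the robot, and variables do not carry over. Pictures are saved under pics/ and viewed, at most 10 in all, crops included, and the job is handed in when it is done.

Besides the shell and the picture viewer there is one more tool, called after "Emit:" as name(argument=value, ...), one argument or row to a line, values as JSON. servo_tool: Moves the arm, as the interface text tells. Its arguments: {"type":"object","properties":{"commands":{"type":"array"},"squeeze":{"type":"number"}},"required":["commands"]}

```bash
mkdir -p pics; ls
python3 - <<'E'
from rig import *
import cv2, numpy as np, pickle
s=sense(); print({k:np.round(v,3).tolist() for k,v in s.items()})
d={}
for n in("top","side"):
    c=capture(n); d[n]=c; cv2.imwrite(f"pics/{n}0.png",c["pixels"][:,:,::-1])
    R=cv2.Rodrigues(np.array(c["rvec"],float))[0]; print(n,c["fx"],c["cx"],c["cy"],(-R.T@np.array(c["tvec"]).ravel()).round(),R.round(3).tolist())
pickle.dump(d,open("d0.pkl","wb"))
E
```

```text
pics
{'time_s': 0.0, 'joints': [-1.351, 0.313, 1.498, 0.0, 1.331, -0.223], 'dq': [-0.0, 0.001, -0.0, 0.0, -0.0, -0.001], 'tau': [0.001, -41.226, -25.975, -0.0, 0.004, 0.0], 'eef_pos': [224.881, -474.104, 230.717], 'ee_rot': [-0.001, 0.976, 0.22, 0.0], 'force': [0.612, 0.291, 0.286], 'wrist_torque': [-0.006, -0.034, 0.032], 'grip_force': 0.0, 'grip_width': 0.997}
top 513.1269291438435 324.72814168113064 236.69051498526127 [474.   1. 820.] [[-0.024, -0.999, 0.028], [-0.996, 0.022, -0.091], [0.091, -0.03, -0.995]]
side 580.2913759876192 316.7291750368848 234.20927003351161 [271. 677. 570.] [[-0.943, -0.332, -0.013], [-0.151, 0.464, -0.873], [0.296, -0.822, -0.487]]
```

View pics/top0.png

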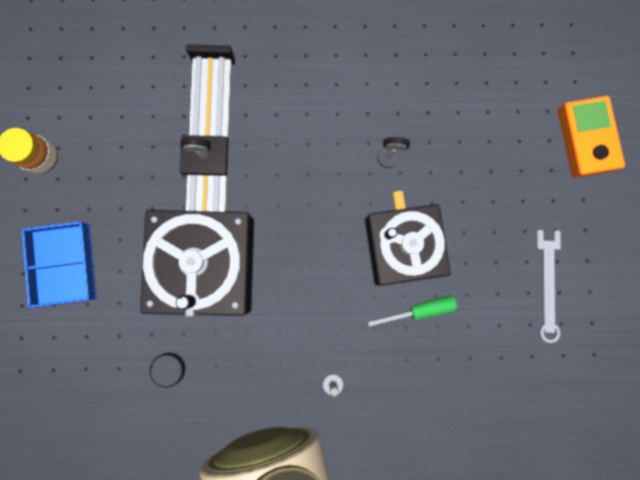

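View pics/side0.png

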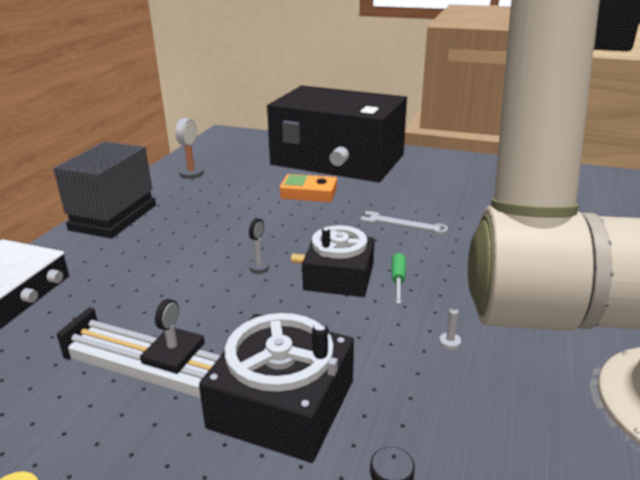

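The top view shows the larger wheel (hub ≈ (191,262)), its knob at ≈ (185,302), and the rail running up to (210,50). The smaller wheel is at (413,243), well to the right. The side view agrees: its big knob is at (320,340), next to the steel plate.

```bash
cat > h.py <<'E'
import numpy as np, cv2, pickle
def cam(c):
    return cv2.Rodrigues(np.array(c["rvec"],float))[0], np.array(c["tvec"],float).ravel()
def ray(c,u,v,z):
    R,t=cam(c); o=-R.T@t; d=R.T@np.array([(u-c["cx"])/c["fx"],(v-c["cy"])/c["fy"],1]); return o+d*(z-o[2])/d[2]
def cloud(c):
    R,t=cam(c); v,u=np.mgrid[:480,:640]; Z=c["z_map"]
    return (np.stack([(u-c["cx"])/c["fx"]*Z,(v-c["cy"])/c["fy"]*Z,Z],-1)-t)@R
E
python3 - <<'E'
from h import *
d=pickle.load(open("d0.pkl","rb")); c=d["top"]
im=c["pixels"]; roi=np.zeros((480,640),np.uint8); roi[208:318,138:252]=1
m=((im.min(2)>140)&(roi>0)).astype(np.uint8)
cs,_=cv2.findContours(m,cv2.RETR_EXTERNAL,cv2.CHAIN_APPROX_NONE); k=max(cs,key=cv2.contourArea)
e=cv2.fitEllipse(cv2.convexHull(k)); print(e, ray(c,*e[0],100))
P=cloud(c); 
rw=((P[...,2]>92)&(P[...,2]<108)&(roi>0)&(c["z_map"]>0)); q=P[rw]; (a,b),r=cv2.minEnclosingCircle(q[:,:2].astype(np.float32)); print("depth wheel",a,b,r,len(q))
q=P[(P[...,2]>118)&(P[...,2]<160)&(roi>0)&(c["z_map"]>0)]; print("top knob",len(q),q.mean(0),q.min(0),q.max(0))
s=d["side"]; P=cloud(s); sel=(P[...,2]>112)&(P[...,2]<155)&(s["z_map"]>0)
for n,(x0,x1,y0,y1) in dict(big=(295,345,310,370),small=(315,335,220,255)).items():
    w=np.zeros_like(sel); w[y0:y1,x0:x1]=1
    q=P[sel&w if n=="big" else w&(P[...,2]>90)]; print(n,len(q),q.mean(0),q.min(0),q.max(0))
for u,v,z in((188,51,30),(234,56,30),(413,243,80)): print(ray(c,u,v,z))
# box edges direction
mb=((im.max(2)<70)).astype(np.uint8)
P=cloud(c); bx=((P[...,2]>72)&(P[...,2]<88)&(roi>0)); print(cv2.minAreaRect(P[bx][:,:2].astype(np.float32)))
E
```

```text
((190.96401977539062, 262.9029846191406), (96.03643035888672, 100.8137435913086), 11.938347816467285) [507.05406116 166.07373563 100.        ]
depth wheel 505.5882873535156 167.01654052734375 70.82589721679688 3662
top knob 148 [455.32677496 163.7086632  138.62790788] [445.40303142 157.52007046 118.15569457] [464.6963491  176.65968161 147.67648292]
big 379 [450.59135377 172.96200545 129.11774192] [442.75742907 162.3323945  112.03764659] [462.56118477 177.62809904 144.60333983]
small 125 [532.9699329  -91.12374422 113.59952608] [ 270.68771384 -119.80681794   90.03545604] [547.76395015 676.92492413 569.96669467]
[846.73458168 186.56302985  30.        ]
[837.67471509 113.94169232  30.        ]
[ 529.47658936 -150.04386519   80.        ]
((509.77734375, 166.35403442382812), (150.7847442626953, 150.21920776367188), 87.47412872314453)
```

Emit:
servo_tool(
  commands=[
    [-1, [0, 0, 0], [0, 0, 0.85]],
    [-1, [0, 0, 0], [0, 0, 0.85]],
    [-1, [0, 0, 0], [0, 0, 0.85]],
    [-1, [0, 0, 0], [0, 0, 0.85]],
    [-1, [0, 0, 0], [0, 0, 0.83]],
  ],
  squeeze=30,
)

```text
time_s: 0.52
eef_pos: [224.9, -474.2, 231.0]
ee_rot: [-0.0, 1.0, -0.002, -0.0]
force: [1.2, -1.3, 0.6]
grip_width: 0.999
grip_force: 0.0
```

```bash
python3 -c "
import rig;print([n for n in dir(rig) if n[0]!='_']); print(getattr(rig,'grip_depth',None)); s=rig.sense(); print(s['eef_pos'],s['ee_rot'],s['joints'])"
```

```text
['PlanningError', 'capture', 'finish_job', 'grip_depth', 'sense']
18.700000000000003
[ 224.89395248 -474.21318497  230.95630293] [-3.75566122e-04  9.99997311e-01 -2.28662294e-03 -9.61220769e-05] [-1.35139851e+00  3.13210562e-01  1.49817490e+00 -2.30453373e-05
  1.33098221e+00  2.23976547e-01]
```

Emit:
servo_tool(
  commands=[
    [-1, [0.0114, -0.0322, 0], [0, 0, 0]],
    [-1, [0.0114, -0.0322, 0], [0, 0, 0]],
    [-1, [0.0114, -0.0322, 0], [0, 0, 0]],
    [-1, [0.0114, -0.0322, 0], [0, 0, 0]],
    [-1, [0.0114, -0.0322, 0], [0, 0, 0]],
    [-1, [0.0114, -0.0322, 0], [0, 0, 0]],
    [-1, [0.0114, -0.0322, 0], [0, 0, 0]],
    [-1, [0.0114, -0.0322, 0], [0, 0, 0]],
    [-1, [0.0114, -0.0322, 0], [0, 0, 0]],
    [-1, [0.0114, -0.0322, 0], [0, 0, 0]],
  ],
)

```text
time_s: 1.35
eef_pos: [339.0, -150.7, 231.2]
ee_rot: [-0.0, 1.0, -0.0, -0.0]
force: [0.2, -0.1, 0.3]
grip_width: 1.001
grip_force: 0.0
```

Emit:
servo_tool(
  commands=[
    [-1, [0.0114, -0.0322, 0], [0, 0, 0]],
    [-1, [0.0114, -0.0322, 0], [0, 0, 0]],
    [-1, [0.0114, -0.0322, 0], [0, 0, 0]],
    [-1, [0.0114, -0.0322, 0], [0, 0, 0]],
    [-1, [0.0114, -0.0322, 0], [0, 0, 0]],
    [-1, [0.0114, -0.0322, 0], [0, 0, 0]],
    [-1, [0.0114, -0.0322, 0], [0, 0, 0]],
    [-1, [0.0114, -0.0322, 0], [0, 0, 0]],
    [-1, [0.0114, -0.0322, 0], [0, 0, 0]],
    [-1, [0, 0, 0], [0, 0, 0]],
  ],
)

```text
time_s: 2.18
eef_pos: [442.2, 141.5, 230.8]
ee_rot: [-0.001, 1.0, 0.002, -0.0]
force: [1.5, 0.3, 0.7]
grip_width: 1.001
grip_force: 0.0
```

Run:
```python
from rig import *
from h import *
s=sense(); print(s['eef_pos'],s['ee_rot'],s['time_s'],s['joints'])
c=capture("wrist"); cv2.imwrite("pics/w1.png",c["pixels"][:,:,::-1]); pickle.dump((s,c),open("w1.pkl","wb")); print(np.round(c["T_tool_cam"],3).tolist(),c["fx"])
```

```text
[442.21894777 141.50393986 230.84903346] [-5.90972530e-04  9.99997671e-01  2.07253029e-03 -1.19479051e-04] 2.1833 [5.58358103e-02 1.78932852e-01 1.67108573e+00 1.24108554e-03
 1.29174938e+00 1.62214512e+00]
[[0.001, -0.954, -0.299, 76.475], [1.0, 0.002, -0.001, -0.266], [0.002, -0.299, 0.954, -143.099], [0.0, 0.0, 0.0, 1.0]] 405.80938225398046
```

View pics/w1.png

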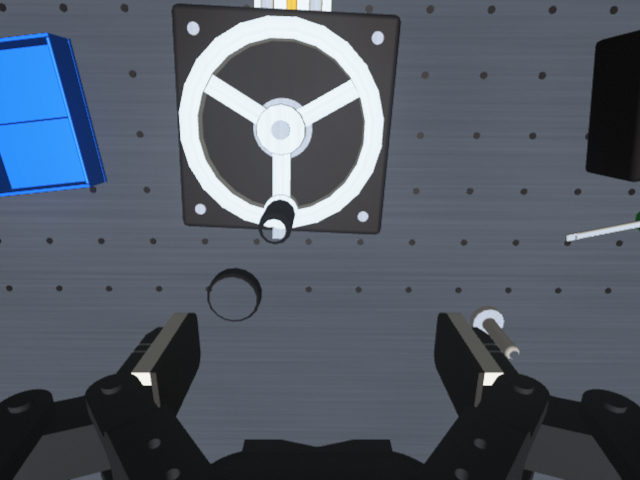

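The wrist view shows the hub nut at (280,129) and the knob's top at (276,230). The knob sits between the camera and the wheel, on the near side.

Run:
```python
from h import *
from scipy.spatial.transform import Rotation as Ro
s,c=pickle.load(open("w1.pkl","rb")); q=s["ee_rot"]; Rt=Ro.from_quat([q[1],q[2],q[3],q[0]]).as_matrix(); T=np.array(c["T_tool_cam"])
R=Rt@T[:3,:3]; o=s["eef_pos"]+Rt@T[:3,3]
def W(u,v,z):
    d=R@np.array([(u-c["cx"])/c["fx"],(v-c["cy"])/c["fy"],1]); return (o+d*(z-o[2])/d[2]).round(1)
print("hub",W(280.5,129,108),"knob top",W(275.5,230,146))
im=c["pixels"]; m=(im.min(2)>150).astype(np.uint8); m[:12]=0;m[232:]=0;m[:,:172]=0;m[:,395:]=0
cs,_=cv2.findContours(m,cv2.RETR_EXTERNAL,cv2.CHAIN_APPROX_NONE); k=max(cs,key=cv2.contourArea)
w=np.array([W(u,v,100)[:2] for u,v in cv2.convexHull(k)[:,0]],np.float32); print("rim",cv2.minEnclosingCircle(w),cv2.fitEllipse(w))
v,u=np.mgrid[:480,:640]; Z=c["z_map"]; P=np.stack([(u-c["cx"])/c["fx"]*Z,(v-c["cy"])/c["fy"]*Z,Z],-1)@R.T+o
b=(P[...,2]>135)&(P[...,2]<152)&(Z>0)&(v<260); p=P[b]; print(len(p),p.min(0),p.max(0),cv2.minEnclosingCircle(p[:,:2].astype(np.float32)))
```

```text
hub [508.8 165.6 108. ] knob top [453.2 166.4 146. ]
rim ((508.3119812011719, 166.07284545898438), 66.9878158569336) ((508.3723449707031, 166.07264709472656), (133.31007385253906, 133.40692138671875), 107.10694885253906)
489 [443.86865997 157.64051394 135.14060699] [463.75681003 177.13471004 147.44180671] ((453.8768005371094, 167.42893981933594), 10.021641731262207)
```

Emit:
servo_tool(
  commands=[
    [-1, [0.0056, -0.0132, 0], [0, 0, 0]],
    [-1, [0.0056, -0.0132, 0], [0, 0, 0]],
    [-1, [0, 0, 0.02], [0, 0, 0]],
    [-1, [0, 0, 0.02], [0, 0, 0]],
    [-1, [0, 0, 0.02], [0, 0, 0]],
    [-1, [0, 0, 0], [0, 0, 0]],
    [-1, [0, 0, 0], [0, 0, 0]],
  ],
)

```text
time_s: 2.82
eef_pos: [452.5, 163.0, 171.2]
ee_rot: [0.0, 1.0, -0.001, -0.001]
force: [0.3, 0.0, 0.2]
grip_width: 0.999
grip_force: 0.0
```

Emit:
servo_tool(
  commands=[
    [-1, [0.001, -0.0049, 0], [0, 0, 0]],
    [-1, [0, 0, 0.016], [0, 0, 0]],
    [-1, [0, 0, 0.016], [0, 0, 0]],
    [-1, [0, 0, 0.016], [0, 0, 0]],
    [-1, [0, 0, 0.015], [0, 0, 0]],
    [-1, [0, 0, 0], [0, 0, 0]],
    [-1, [0, 0, 0], [0, 0, 0]],
    [-1, [0, 0, 0], [0, 0, 0]],
  ],
)

```text
time_s: 3.48
eef_pos: [454.7, 168.8, 109.8]
ee_rot: [-0.0, 1.0, -0.0, 0.001]
force: [0.1, 0.5, 0.1]
grip_width: 1.004
grip_force: 0.0
```

Emit:
servo_tool(
  commands=[
    [0.3, [0, 0, 0], [0, 0, 0]],
    [0.3, [0, 0, 0], [0, 0, 0]],
    [0.3, [0, 0, 0], [0, 0, 0]],
    [0.45, [0, 0, 0], [0, 0, 0]],
    [0.5, [0, 0, 0], [0, 0, 0]],
    [0.6, [0, 0, 0], [0, 0, 0]],
    [0.7, [0, 0, 0], [0, 0, 0]],
    [0.7, [0, 0, 0], [0, 0, 0]],
  ],
  squeeze=30,
)

```text
time_s: 4.15
eef_pos: [453.9, 168.7, 108.5]
ee_rot: [0.0, 1.0, -0.0, 0.0]
force: [-0.9, -1.6, 4.2]
grip_width: 0.225
grip_force: 29.3
```

Run:
```python
import numpy as np
for k in range(60):
    t=np.radians(175-6*k)
    if k%10==0: print()
    print("[1,[%.4f,%.4f,0],[0,0,0]]"%(.00576*np.sin(t),.00576*np.cos(t)),end=",")
```

```text
[1,[0.0005,-0.0057,0],[0,0,0]],[1,[0.0011,-0.0057,0],[0,0,0]],[1,[0.0017,-0.0055,0],[0,0,0]],[1,[0.0023,-0.0053,0],[0,0,0]],[1,[0.0028,-0.0050,0],[0,0,0]],[1,[0.0033,-0.0047,0],[0,0,0]],[1,[0.0038,-0.0043,0],[0,0,0]],[1,[0.0042,-0.0039,0],[0,0,0]],[1,[0.0046,-0.0035,0],[0,0,0]],[1,[0.0049,-0.0030,0],[0,0,0]],
[1,[0.0052,-0.0024,0],[0,0,0]],[1,[0.0054,-0.0019,0],[0,0,0]],[1,[0.0056,-0.0013,0],[0,0,0]],[1,[0.0057,-0.0007,0],[0,0,0]],[1,[0.0058,-0.0001,0],[0,0,0]],[1,[0.0057,0.0005,0],[0,0,0]],[1,[0.0057,0.0011,0],[0,0,0]],[1,[0.0055,0.0017,0],[0,0,0]],[1,[0.0053,0.0023,0],[0,0,0]],[1,[0.0050,0.0028,0],[0,0,0]],
[1,[0.0047,0.0033,0],[0,0,0]],[1,[0.0043,0.0038,0],[0,0,0]],[1,[0.0039,0.0042,0],[0,0,0]],[1,[0.0035,0.0046,0],[0,0,0]],[1,[0.0030,0.0049,0],[0,0,0]],[1,[0.0024,0.0052,0],[0,0,0]],[1,[0.0019,0.0054,0],[0,0,0]],[1,[0.0013,0.0056,0],[0,0,0]],[1,[0.0007,0.0057,0],[0,0,0]],[1,[0.0001,0.0058,0],[0,0,0]],
[1,[-0.0005,0.0057,0],[0,0,0]],[1,[-0.0011,0.0057,0],[0,0,0]],[1,[-0.0017,0.0055,0],[0,0,0]],[1,[-0.0023,0.0053,0],[0,0,0]],[1,[-0.0028,0.0050,0],[0,0,0]],[1,[-0.0033,0.0047,0],[0,0,0]],[1,[-0.0038,0.0043,0],[0,0,0]],[1,[-0.0042,0.0039,0],[0,0,0]],[1,[-0.0046,0.0035,0],[0,0,0]],[1,[-0.0049,0.0030,0],[0,0,0]],
[1,[-0.0052,0.0024,0],[0,0,0]],[1,[-0.0054,0.0019,0],[0,0,0]],[1,[-0.0056,0.0013,0],[0,0,0]],[1,[-0.0057,0.0007,0],[0,0,0]],[1,[-0.0058,0.0001,0],[0,0,0]],[1,[-0.0057,-0.0005,0],[0,0,0]],[1,[-0.0057,-0.0011,0],[0,0,0]],[1,[-0.0055,-0.0017,0],[0,0,0]],[1,[-0.0053,-0.0023,0],[0,0,0]],[1,[-0.0050,-0.0028,0],[0,0,0]],
[1,[-0.0047,-0.0033,0],[0,0,0]],[1,[-0.0043,-0.0038,0],[0,0,0]],[1,[-0.0039,-0.0042,0],[0,0,0]],[1,[-0.0035,-0.0046,0],[0,0,0]],[1,[-0.0030,-0.0049,0],[0,0,0]],[1,[-0.0024,-0.0052,0],[0,0,0]],[1,[-0.0019,-0.0054,0],[0,0,0]],[1,[-0.0013,-0.0056,0],[0,0,0]],[1,[-0.0007,-0.0057,0],[0,0,0]],[1,[-0.0001,-0.0058,0],[0,0,0]],
```

Emit:
servo_tool(
  commands=[
    [1, [0.0005, -0.0057, 0], [0, 0, 0]],
    [1, [0.0011, -0.0057, 0], [0, 0, 0]],
    [1, [0.0017, -0.0055, 0], [0, 0, 0]],
    [1, [0.0023, -0.0053, 0], [0, 0, 0]],
    [1, [0.0028, -0.005, 0], [0, 0, 0]],
    [1, [0, 0, 0], [0, 0, 0]],
  ],
  squeeze=40,
)

```text
time_s: 4.65
eef_pos: [463.6, 196.7, 108.6]
ee_rot: [-0.0, 1.0, 0.0, 0.001]
force: [4.5, -0.9, 3.1]
grip_width: 0.222
grip_force: 39.2
```

Emit:
servo_tool(
  commands=[
    [1, [0.0033, -0.0047, 0], [0, 0, 0]],
    [1, [0.0038, -0.0043, 0], [0, 0, 0]],
    [1, [0.0042, -0.0039, 0], [0, 0, 0]],
    [1, [0.0046, -0.0035, 0], [0, 0, 0]],
    [1, [0.0049, -0.003, 0], [0, 0, 0]],
    [1, [0.0052, -0.0024, 0], [0, 0, 0]],
    [1, [0.0054, -0.0019, 0], [0, 0, 0]],
    [1, [0.0056, -0.0013, 0], [0, 0, 0]],
    [1, [0.0057, -0.0007, 0], [0, 0, 0]],
    [1, [0, 0, 0], [0, 0, 0]],
  ],
)

```text
time_s: 5.48
eef_pos: [506.1, 220.5, 108.6]
ee_rot: [0.001, 1.0, -0.0, 0.0]
force: [2.7, -11.4, 6.5]
grip_width: 0.219
grip_force: 39.7
```

Emit:
servo_tool(
  commands=[
    [1, [0.0058, 0.0009, 0], [0, 0, 0]],
    [1, [0.0057, 0.0005, 0], [0, 0, 0]],
    [1, [0.0057, 0.0011, 0], [0, 0, 0]],
    [1, [0.0055, 0.0017, 0], [0, 0, 0]],
    [1, [0.0053, 0.0023, 0], [0, 0, 0]],
    [1, [0.005, 0.0028, 0], [0, 0, 0]],
    [1, [0.0047, 0.0033, 0], [0, 0, 0]],
    [1, [0.0043, 0.0038, 0], [0, 0, 0]],
    [1, [0.0039, 0.0042, 0], [0, 0, 0]],
    [1, [0, 0, 0], [0, 0, 0]],
  ],
)

```text
time_s: 6.32
eef_pos: [551.0, 200.8, 108.6]
ee_rot: [-0.0, 1.0, -0.0, -0.0]
force: [-1.8, -3.7, 7.6]
grip_width: 0.22
grip_force: 39.8
```

Emit:
servo_tool(
  commands=[
    [1, [0.0035, 0.0046, 0], [0, 0, 0]],
    [1, [0.003, 0.0049, 0], [0, 0, 0]],
    [1, [0.0024, 0.0052, 0], [0, 0, 0]],
    [1, [0.0019, 0.0054, 0], [0, 0, 0]],
    [1, [0.0013, 0.0056, 0], [0, 0, 0]],
    [1, [0.0007, 0.0057, 0], [0, 0, 0]],
    [1, [0.0001, 0.0058, 0], [0, 0, 0]],
    [1, [-0.0005, 0.0057, 0], [0, 0, 0]],
    [1, [-0.0011, 0.0057, 0], [0, 0, 0]],
    [1, [0, 0, 0], [0, 0, 0]],
  ],
)

```text
time_s: 7.15
eef_pos: [562.3, 152.4, 108.6]
ee_rot: [-0.0, 1.0, -0.0, 0.0]
force: [-0.4, -3.0, 5.2]
grip_width: 0.22
grip_force: 39.6
```

Emit:
servo_tool(
  commands=[
    [1, [-0.0017, 0.0055, 0], [0, 0, 0]],
    [1, [-0.0023, 0.0053, 0], [0, 0, 0]],
    [1, [-0.0028, 0.005, 0], [0, 0, 0]],
    [1, [-0.0033, 0.0047, 0], [0, 0, 0]],
    [1, [-0.0038, 0.0043, 0], [0, 0, 0]],
    [1, [-0.0042, 0.0039, 0], [0, 0, 0]],
    [1, [-0.0046, 0.0035, 0], [0, 0, 0]],
    [1, [-0.0049, 0.003, 0], [0, 0, 0]],
    [1, [0, 0, 0], [0, 0, 0]],
  ],
)

```text
time_s: 7.9
eef_pos: [534.0, 116.4, 108.6]
ee_rot: [0.0, 1.0, -0.0, -0.0]
force: [-1.1, -3.5, 8.0]
grip_width: 0.22
grip_force: 39.7
```

Emit:
servo_tool(
  commands=[
    [1, [-0.0052, 0.0024, 0], [0, 0, 0]],
    [1, [-0.0054, 0.0019, 0], [0, 0, 0]],
    [1, [-0.0056, 0.0013, 0], [0, 0, 0]],
    [1, [-0.0057, 0.0007, 0], [0, 0, 0]],
    [1, [-0.0058, 0.0001, 0], [0, 0, 0]],
    [1, [-0.0057, -0.0005, 0], [0, 0, 0]],
    [1, [-0.0057, -0.0011, 0], [0, 0, 0]],
    [1, [-0.0055, -0.0017, 0], [0, 0, 0]],
    [1, [-0.0053, -0.0023, 0], [0, 0, 0]],
    [1, [0, 0, 0], [0, 0, 0]],
  ],
)

```text
time_s: 8.73
eef_pos: [483.6, 116.5, 108.5]
ee_rot: [0.0, 1.0, 0.0, -0.0]
force: [-3.0, -0.3, 8.9]
grip_width: 0.218
grip_force: 39.9
```

Emit:
servo_tool(
  commands=[
    [1, [-0.005, -0.0028, 0], [0, 0, 0]],
    [1, [-0.0047, -0.0033, 0], [0, 0, 0]],
    [1, [-0.0043, -0.0038, 0], [0, 0, 0]],
    [1, [-0.0039, -0.0042, 0], [0, 0, 0]],
    [1, [-0.0035, -0.0046, 0], [0, 0, 0]],
    [1, [-0.003, -0.0049, 0], [0, 0, 0]],
    [1, [-0.0024, -0.0052, 0], [0, 0, 0]],
    [1, [0, 0, 0], [0, 0, 0]],
    [1, [0, 0, 0], [0, 0, 0]],
  ],
)

```text
time_s: 9.48
eef_pos: [457.4, 145.6, 108.5]
ee_rot: [-0.0, 1.0, 0.0, -0.0]
force: [0.1, 2.5, 7.9]
grip_width: 0.219
grip_force: 39.9
```

Emit:
servo_tool(
  commands=[
    [1, [-0.0019, -0.0054, 0], [0, 0, 0]],
    [1, [-0.0013, -0.0056, 0], [0, 0, 0]],
    [1, [-0.0007, -0.0057, 0], [0, 0, 0]],
    [1, [-0.0001, -0.0058, 0], [0, 0, 0]],
    [1, [0, 0, 0], [0, 0, 0]],
    [1, [0, 0, 0], [0, 0, 0]],
    [1, [0, 0, 0], [0, 0, 0]],
  ],
)

```text
time_s: 10.07
eef_pos: [453.9, 168.0, 108.6]
ee_rot: [-0.0, 1.0, -0.0, 0.0]
force: [2.0, 2.2, 6.4]
grip_width: 0.22
grip_force: 39.8
```

Run:
```python
from rig import *
from h import *
c=capture("side"); print(sense()["eef_pos"]); cv2.imwrite("pics/s2.png",cv2.resize(c["pixels"][230:470,140:420,::-1],None,fx=2.5,fy=2.5)); pickle.dump(c,open("s2.pkl","wb"))
```

```text
[453.84678883 167.94638457 108.56376208]
```

View pics/s2.png

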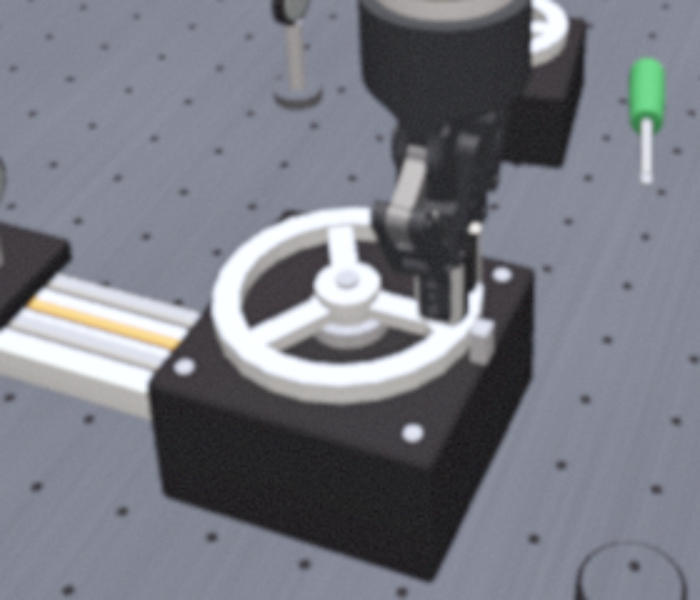

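The gripper at crop (440,270) holds the knob next to the steel plate at (482,340), and the mirror carriage has moved out along the rail. I'll add a small nudge to match the start position, then let go and rise.

Emit:
servo_tool(
  commands=[
    [1, [0, -0.0006, 0], [0, 0, 0]],
    [1, [0, 0, 0], [0, 0, 0]],
    [0.4, [0, 0, 0], [0, 0, 0]],
    [0, [0, 0, 0], [0, 0, 0]],
    [-0.6, [0, 0, 0], [0, 0, 0]],
    [-0.6, [0, 0, 0], [0, 0, 0]],
    [-0.6, [0, 0, 0], [0, 0, 0]],
    [-0.6, [0, 0, 0], [0, 0, 0]],
  ],
)

```text
time_s: 10.78
eef_pos: [453.7, 168.3, 108.1]
ee_rot: [0.0, 1.0, -0.0, -0.0]
force: [0.6, 0.4, -0.3]
grip_width: 0.803
grip_force: 0.0
```

Emit:
servo_tool(
  commands=[
    [-0.6, [0, 0, -0.015], [0, 0, 0]],
    [-0.6, [0, 0, -0.025], [0, 0, 0]],
    [-0.6, [0, 0, -0.03], [0, 0, 0]],
    [-0.6, [0, 0, -0.03], [0, 0, 0]],
    [-0.6, [0, 0, -0.02], [0, 0, 0]],
    [-0.6, [-0.02, 0.02, 0], [0, 0, 0]],
    [-0.6, [0, 0, 0], [0, 0, 0]],
    [-0.6, [0, 0, 0], [0, 0, 0]],
    [-0.6, [0, 0, 0], [0, 0, 0]],
  ],
)

```text
time_s: 11.53
eef_pos: [434.0, 148.4, 228.1]
ee_rot: [-0.0, 1.0, -0.0, -0.0]
force: [0.1, 0.1, -0.7]
grip_width: 0.8
grip_force: 0.0
```

Run:
```python
from rig import *
from h import *
from scipy.spatial.transform import Rotation as Ro
s=sense(); c=capture("wrist"); t=capture("side"); q=s["ee_rot"]; Rt=Ro.from_quat([q[1],q[2],q[3],q[0]]).as_matrix(); T=np.array(c["T_tool_cam"])
cv2.imwrite("pics/w3.png",c["pixels"][:,:,::-1])
R=Rt@T[:3,:3]; o=s["eef_pos"]+Rt@T[:3,3]; print(s["eef_pos"])
v,u=np.mgrid[:480,:640]; Z=c["z_map"]; P=np.stack([(u-c["cx"])/c["fx"]*Z,(v-c["cy"])/c["fy"]*Z,Z],-1)@R.T+o
b=(P[...,2]>135)&(P[...,2]<152)&(Z>0)&(abs(P[...,0]-455)<40)&(abs(P[...,1]-167)<40); p=P[b]; print(len(p),p.min(0),p.max(0),cv2.minEnclosingCircle(p[:,:2].astype(np.float32)))
for n,cc in(("before",pickle.load(open("d0.pkl","rb"))["side"]),("after",t)):
    Q=cloud(cc); m=(Q[...,2]>50)&(Q[...,2]<135)&(Q[...,0]>620)&(Q[...,0]<800)&(abs(Q[...,1]-155)<40)&(cc["z_map"]>0); print(n,m.sum(),np.median(Q[m],0))
```

```text
[433.97961562 148.40606684 228.14979713]
497 [444.32970035 158.98674857 135.15543006] [463.58296981 178.59965104 147.1725353 ] ((453.8104553222656, 168.79212951660156), 9.975655555725098)
before 1427 [667.57763467 163.05447135  63.41481676]
after 1369 [727.63650398 159.83693855  69.50399133]
```

View pics/w3.png

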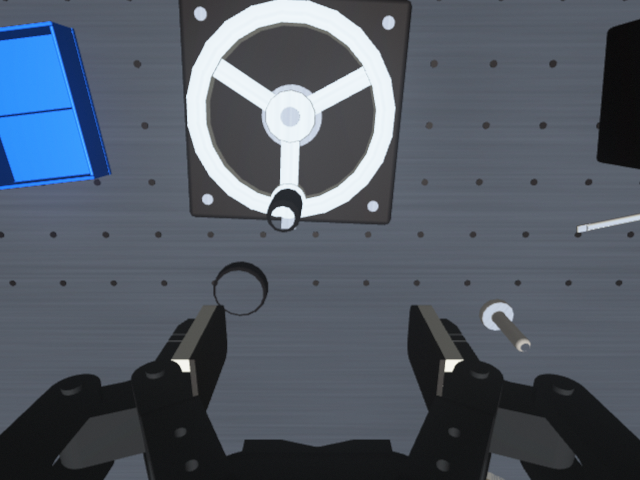

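The knob (285,215) is back beside the plate, within about 1.5 mm of where it started. The mirror has moved about 60 mm, and the gripper is clear.

```bash
python3 -c "
from rig import *; print(finish_job())"
```

```text
the job is handed in; nothing more can be done
None
```

I turned the larger handwheel one full turn clockwise by its knob and let go beside the index plate. The mirror measured about 60 mm further along its rail, the smaller wheel was left alone, and the job is handed in.

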